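# Turn the postcard stand's top leaf over its spine

## Robot

A 6-joint arm with a two-finger parallel gripper is mounted at the origin on the work surface. World frame = base frame: x ahead of the robot, y to its left, z up, the work surface at z = 0. Lengths are in mm, angles in rad, forces in N, time in s.
With the tool pointing down it reaches from about 325 to 925 mm from the base axis. Payload 3.1 kg.
Tool frame: the origin (TCP) lies midway between the tips of the shut fingers; the grasp point (between the pads) lies 19 mm behind it; z points along the fingers, y is the direction in which the jaws open and shut (so a half turn about z gives the same grasp; the last joint's range is limited). The gripper opens to 85 mm and grips with 20 to 120 N. Pads are 22 mm wide; open, the fingers measure 114 mm over their backs; the gripper's body (76 mm by 85 mm) begins 54 mm behind the grasp point. The pads swing forward as they close: fully open they stand 13 mm farther back than shut.
Start: joints at [-0.112, 0.217, 1.613, -0, 1.311, -0.112], TCP at [625.011, 0.021, 231.3] pointing down, gripper open.
Joint ranges: [-2.75, 2.75], [-0.78, 2.1], [0.31, 2.55], [-1.13, 4.27], [0.13, 2.63], [-2.58, 2.58]. Speed limits (rad/s): [2.79, 2.79, 3.14, 3.14, 3.14, 3.14].

## Interface

Orientations are given as a rotation vector (axis times angle).
In Python, from bench import move_to, move_straight, movej, grip, wait, ik, read_state, capture, get_calibration, IKError, job_done, recognise, mark_of gives the robot as it stands. The module is installed in compiled form; this text tells all that it offers. Calls block until the motion is done:
- move_to(position, orientation): joint-space move of the TCP to a pose.
- move_straight(position, frame=None, rate=150): straight line of the TCP; frame=None keeps the orientation; rate is the mean speed in mm/s.
- movej(angles): joint-space move.
- grip(opening, grasp_force=None): finger opening in mm; grasp_force is the grip in N (None keeps the last); returns when the fingers have stopped.
- wait(seconds).
- ik(position, orientation): joint angles nearest the present ones, or None.
- read_state(): the state.
- capture(name): name is "scene" or "side" or "wrist"; returns (picture, depth): 400x640x3 uint8, blue, green, red; 400x640 float32, mm along the optical axis (not along the pixel's ray), 0 where there is no reading.
- get_calibration(name): a dict with "vfov" (degrees; the focal length in pixels is half the picture's height over the tangent of half this angle, whatever the lens; pixels are square), "cx", "cy" (the principal point, pixels), "D" ([k1, k2, p1, p2, k3] as OpenCV has them; the pictures are not rectified), "rvec" (rotation vector, rad) and "tvec" (3), from world to camera coordinates, as OpenCV has them; the wrist camera has in their place "tool_from_camera" (4x4, takes a point from camera to tool coordinates, whose origin is the TCP and whose axes are the flange's). Camera axes: x right, y down, z forward; pixel columns grow to the right and rows downward; lengths in mm; the calibration is good to about 2 mm. A picture is of the moment at which its call begins: read the wrist's pose just before it. get_calibration takes no time and is no camera call.
A pose or a line that the arm cannot do raises IKError and nothing moves.
- job_done(): hands the job in, once; it reports no verdict.
Trained networks look in the newest picture that a camera, given by its name, has taken for a name from the list of things; names that differ only in an ending like _2 or _b are one class to them, and where a whole thing is asked for, a point or a joint stands for the part that bears it (a point fixed in the world has none). Each returns a list of dicts, best first, with "p" (0 to 1); they miss things now and then, are a little off and sometimes report something else, mostly with a low value. They report only what shows in the picture. A call takes as long as a camera call.
- recognise(camera, thing): "xyz" ([x, y, z] in mm, in the coordinates of the camera as it stood for that picture, good to about 4 mm: the middle of the surface that is visible of it).
- mark_of(camera, thing): "xyz" ([x, y, z] in mm, in the coordinates of the camera as it stood for that picture, good to about 4 mm: a listed point, or the origin of a listed thing).
The state is a dict: "time_s": time; "joint_pos": joint angles; "qvel": joint speeds; "joint_efforts": joint torques, N m; "position": TCP position; "ee_rot": TCP orientation; "ft_force": force on the tool from outside, world axes, zero at the start; "wrist_torque": the same for the moment, N m; "finger_gap": finger opening in mm.
Only numpy, scipy, OpenCV 4.12 (cv2) and the standard library are available. Lean on these libraries where they do the work, as an engineer would, in place of code of your own. Each camera call takes 0.05 s, during which the arm holds its last target.

## Task

An open acrylic postcard stand on the mail caddy's upper tier has two leaves lying on its left wing and one on its right, as seen from the robot. With a fingertip, push the upper left leaf (its thumb tab is the left-hand one nearer the robot) up and over the spine and press it down until it lies fully flat on the right-hand side. Push it gently, do not take it between the fingers, flick it or force it, and leave the other two leaves and the dish of keys, bottle opener and whistle where they are.

Things in the scene. Friction and masses are not known exactly. Their poses are not given: they have to be found in the camera images.
- stand: Clear acrylic stand fixed on the black caddy's upper tier (floor 310 x 380 mm, z = 0.120, rim 24 mm high). Base 168 mm (x) by 190 mm (y). Origin: centre of its underside, on the tier floor; x along the spine, roughly away from the robot; y to the left wing; z up. Two wings rise 15 degrees from the spine to 98 mm from it; past them all is open down to the tier. End cheeks at x = -79 and 79 mm are 52 mm high.
- spine (a point): Middle of the spine rod, 42 mm above the stand's origin, with the stand's axes: the hinge axis of all three leaves (along x).
- leaf_a (a joint): Angle (rad) of the leaf to turn: 0 on the left wing, sloping up 15 degrees to the left; 1.31 upright; 2.618 (stop) flat on the right, sloping up 15 degrees to the right. Starts at 0 to 0.35. Rigid acrylic with a postcard, 4 mm thick, about 85 g, 146 mm along the spine, outer edge 104 mm from the axis, mid-plane through the axis. Snug hinge (0.09 N m): stays where it is left; 2 N on the tab moves it.
- leaf_a_tab (a point): Centre of leaf_a's thumb tab: 46 mm along the spine, sticking out from the leaf's edge to 130 mm from the spine axis, 4 mm thick; centre 117 mm from the axis, 45 mm from the stand's middle towards the robot (-x). Moves with the leaf: x along the spine, y outward along the leaf, z square to the leaf (up when it lies on the left wing).
- leaf_b (a joint): The left-hand leaf beneath leaf_a, of the same size and 5 mm lower, its tab (130 mm out as well) at the far end, centred 45 mm from the stand's middle towards +x. Angle in rad, 0 lying on the left wing; it is to stay there.
- leaf_c (a joint): The leaf lying on the right wing, of the same size, its tab in the middle. Angle in rad, 0 lying on the right wing; it is to stay there, under the turned leaf.
- key_dish: White ceramic dish with three spare keys, 80 mm across, 26 mm high, loose on the upper tier on the robot's side of the stand. Origin: centre of its underside.
- bottle_opener: Flat silver steel bottle opener, 104 mm long, 38 mm wide at its head, 4 mm thick, loose on the upper tier on the robot's side of the stand. Origin: under its middle.
- whistle: Red plastic whistle, about 45 x 18 x 22 mm, loose on the upper tier on the robot's side of the stand. Origin: under its round chamber.

How it is judged:
By the outcome, as a careful person would: the job done as asked, in the order asked, and still so for the second after the job is handed in, with the robot touching nothing.
It also fails if it takes over 45 s, if anything falls off the work surface, if the arm or the gripper's body presses on something with over 40 N, if the wrist force passes 120 N, or if a joint passes its speed limit or range.

## Working session

There is one attempt and no reset: what is moved stays moved. The work goes in short steps, each a Python script; the robot and the scene stay as the last script left them, time stands still between calls to the robot, and variables do not carry over. Pictures are saved under pics/ and viewed, and the job is handed in when it is done.

```bash
mkdir -p pics; cat > h.py <<'E'
import numpy as np, cv2
from scipy.spatial.transform import Rotation as R
from bench import *
def cam2w(name,p,st=None):
    c=get_calibration(name); p=np.asarray(p,float)
    if name=='wrist':
        st=st or read_state(); T=np.array(c['tool_from_camera']); q=T[:3,:3]@p+T[:3,3]
        return R.from_rotvec(st['ee_rot']).apply(q)+np.array(st['position'])
    Rm=cv2.Rodrigues(np.array(c['rvec'],float))[0]
    return Rm.T@(p-np.array(c['tvec'],float).ravel())
def cloud(name,depth,st=None):
    c=get_calibration(name); f=200/np.tan(np.radians(c['vfov'])/2)
    K=np.array([[f,0,c['cx']],[0,f,c['cy']],[0,0,1]])
    v,u=np.mgrid[0:400,0:640]
    pts=cv2.undistortPoints(np.stack([u,v],-1).reshape(-1,1,2).astype(float),K,np.array(c['D'],float)).reshape(400,640,2)
    P=np.dstack([pts[...,0]*depth,pts[...,1]*depth,depth]).reshape(-1,3)
    if name=='wrist':
        st=st or read_state(); T=np.array(c['tool_from_camera']); q=P@T[:3,:3].T+T[:3,3]
        W=R.from_rotvec(st['ee_rot']).apply(q)+np.array(st['position'])
    else:
        Rm=cv2.Rodrigues(np.array(c['rvec'],float))[0]; W=(P-np.array(c['tvec'],float).ravel())@Rm
    W[depth.ravel()==0]=np.nan
    return W.reshape(400,640,3)
E
python3 - <<'E'
from h import *
print(read_state())
for n in ['scene','side','wrist']:
    im,d=capture(n); cv2.imwrite(f'pics/{n}0.png',im); np.save(f'{n}0.npy',d)
    for t in ['stand','spine','leaf_a_tab','key_dish','bottle_opener','whistle']:
        for r in mark_of(n,t)[:3]: print(n,t,round(r['p'],2),cam2w(n,r['xyz']).round(1))
E
```

```text
{'time_s': 0.0, 'joint_pos': array([-1.12213790e-01,  2.17799368e-01,  1.61493289e+00, -9.46509718e-06,
        1.31130011e+00, -1.12179241e-01]), 'qvel': array([-7.87458859e-05, -1.17224938e-03,  4.98764667e-04,  4.06853013e-04,
       -7.87977176e-04,  3.02168349e-04]), 'joint_efforts': array([-2.90135131e-04, -3.96841800e+01, -3.03850436e+01, -2.80225659e-04,
        9.87685227e-03,  9.68610237e-06]), 'position': array([6.24180926e+02, 1.03056440e-01, 2.29940885e+02]), 'ee_rot': array([-2.22013173, -2.22006045,  0.00239918]), 'ft_force': array([-0.32195614,  0.96421442,  0.18927579]), 'wrist_torque': array([-0.02488488,  0.01464825,  0.01308651]), 'finger_gap': 85.35000751420766}
scene stand 0.78 [ 579.1 -141.1  120. ]
scene stand 0.67 [ 580.3 -136.8  161.3]
scene stand 0.22 [445.6 -77.9 119.5]
scene spine 0.67 [ 581.1 -136.3  159.8]
scene leaf_a_tab 0.89 [564.3 -27.9 228. ]
scene key_dish 0.77 [444.9 -79.5 118.9]
scene bottle_opener 0.83 [488.1  37.7 119. ]
scene whistle 0.7 [ 404.6 -198.5  120.6]
side stand 0.96 [ 579.7 -133.6  117.6]
side spine 0.73 [ 579.8 -135.3  157.1]
side leaf_a_tab 0.76 [564.9 -27.6 227.5]
side key_dish 0.69 [446.6 -76.2 117.1]
side key_dish 0.57 [ 581.8 -135.1  118.4]
side bottle_opener 0.57 [486.2  35.4 116.3]
side whistle 0.6 [ 402.  -198.1  119.6]
wrist stand 0.76 [ 578.  -133.5  121.9]
wrist spine 0.56 [ 578.2 -133.   166.4]
wrist key_dish 0.57 [437.6 -79.9 121.9]
wrist bottle_opener 0.8 [484.8  37.1 115.4]
```

View pics/scene0.png

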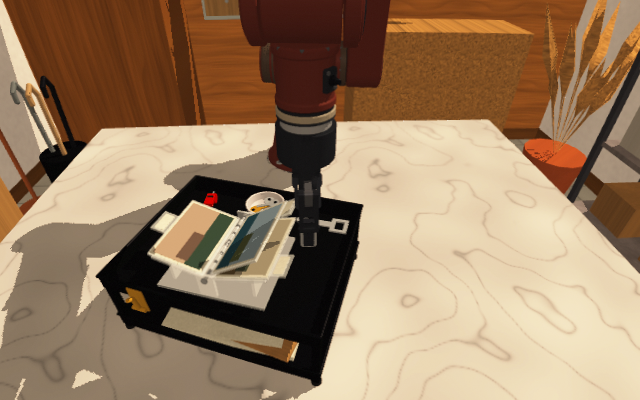

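View pics/side0.png

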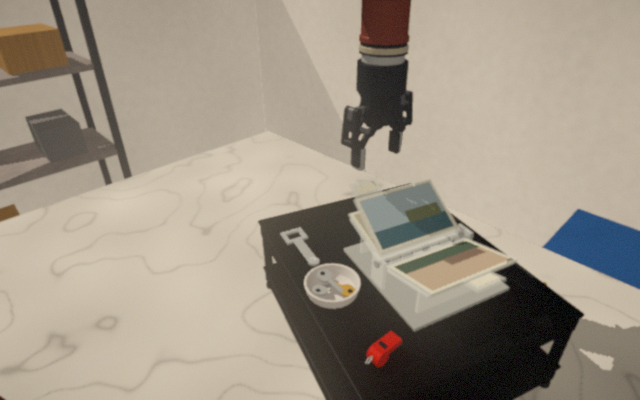

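View pics/wrist0.png

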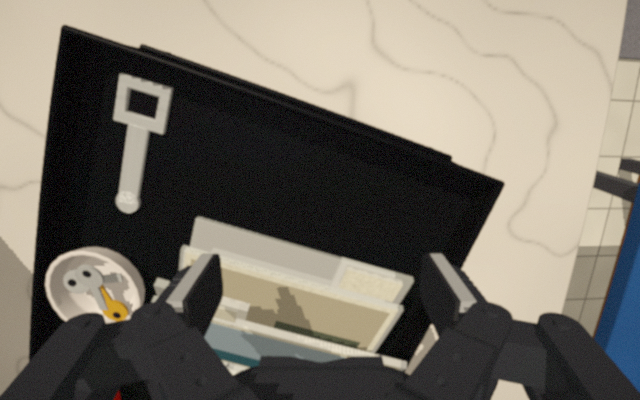

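The side view shows leaf_a propped part-open, at about (405,215), with leaf_b under it. leaf_c lies flat at (450,262), and the dish is at (332,285). Next I'll refine the stand's yaw and spine from depth, and check which finger orientations are reachable.

```bash
cat > fit.py <<'E'
from h import *
from scipy.optimize import least_squares
S0=np.array([580,-135,162.]); yaw0=-0.29
def tostand(W,S,yaw): return (W-S)@R.from_euler('z',yaw).as_matrix()
E
python3 - <<'E'
from fit import *
d={n:np.load(f'{n}0.npy') for n in ['scene','side']}
for n in d:
    W=cloud(n,d[n]).reshape(-1,3); 
    Q=tostand(W,S0,yaw0); ok=np.isfinite(Q[:,0])&(abs(Q[:,0])<75)
    Q=Q[ok]; ang=np.arctan2(Q[:,2],Q[:,1]); r=np.hypot(Q[:,1],Q[:,2])
    for lo,hi,nm in [(np.radians(155),np.radians(175),'c'),(.45,.75,'a'),(.12,.4,'b')]:
        m=(ang>lo)&(ang<hi)&(r>35)&(r<102)
        P=Q[m]
        if len(P)<50: print(n,nm,len(P)); continue
        for _ in range(4):
            c=P.mean(0); nn=np.linalg.svd(P-c)[2][2]; nn*=np.sign(nn[2]); e=(P-c)@nn
            P=P[abs(e)<max(1.5,2*np.median(abs(e)))]
        print(n,nm,len(P),'n',nn.round(4),'slope deg',np.degrees(np.arctan2(-nn[1],nn[2])).round(2),'dist to axis',(-c@nn).round(2),'c',c.round(1))
    # extents
    for nm,(lo,hi) in {'c':(np.radians(155),np.radians(175)),'a':(.45,.75)}.items():
        m=(ang>lo)&(ang<hi)&(r>40)&(r<135)
        P=Q[m]; rr=r[m]
        print(n,nm,'x ext r<100',np.percentile(P[rr<100][:,0],[0.5,99.5]).round(1),'r>112: x',np.percentile(P[rr>112][:,0],[3,50,97]).round(1) if (rr>112).sum()>10 else None,(rr>112).sum(),'rmax',np.percentile(rr,99.8).round(1))
    ra=[]
E
python3 - <<'E'
from fit import *
yaw=yaw0
Rs=R.from_euler('z',yaw)
st=read_state()
def ori(p,jaw,dy):
    z=np.array([np.cos(p),0,-np.sin(p)])
    yh=np.array([0,1,0.])
    if jaw=='h': y=yh; x=np.cross(y,z)
    elif jaw=='h-': y=-yh; x=np.cross(y,z)
    elif jaw=='v': x=yh; y=np.cross(z,x)
    else: x=-yh; y=np.cross(z,x)
    return (Rs*R.from_euler('z',dy)*R.from_matrix(np.stack([x,y,z],1)))
for jaw in ['h','h-','v','v-']:
  for dy in [0,.3]:
    for p in np.radians([0,20,30,40,50,60]):
        s=''
        o=ori(p,jaw,dy).as_rotvec()
        for th in np.radians(np.r_[25:166:10]):
            u=np.array([0,np.cos(th),np.sin(th)]);n=np.array([0,-np.sin(th),np.cos(th)])
            P=S0+Rs.apply(np.array([-35,0,0])+120*u-15*n)
            try: q=ik(P,o)
            except Exception as e: q=None
            s+='.' if q is None else '#'
        print(jaw,dy,round(np.degrees(p)),s)
E
```

```text
scene c 2317 n [0.0034 0.2568 0.9665] slope deg -14.88 dist to axis 4.29 c [  4.3 -66.9  13.3]
scene a 1504 n [-0.0088 -0.5438  0.8392] slope deg 32.94 dist to axis -2.13 c [ 8.7 57.5 39.9]
scene b 1260 n [-0.0018 -0.2562  0.9666] slope deg 14.85 dist to axis 3.54 c [19.  78.8 17.3]
scene c x ext r<100 [-73.5  71.7] r>112: x [-23.5   0.2  20.7] 243 rmax 130.6
scene a x ext r<100 [-71.8  73.9] r>112: x [-65.4 -36.7 -20.9] 146 rmax 129.3
side c 2584 n [0.0027 0.2541 0.9672] slope deg -14.72 dist to axis 4.01 c [ -6.5 -68.3  13.8]
side a 3041 n [-0.0092 -0.5467  0.8372] slope deg 33.15 dist to axis -2.4 c [-4.4 55.3 39. ]
side b 232 n [-0.0784 -0.2488  0.9654] slope deg 14.45 dist to axis -2.15 c [-67.4  69.9  14.8]
side c x ext r<100 [-74.9  70.1] r>112: x [-25.6  -4.8  18.7] 432 rmax 132.2
side a x ext r<100 [-73.5  72.4] r>112: x [-67.4 -46.8 -22.9] 279 rmax 128.6
h 0 0 #####........##
h 0 20 ###############
h 0 30 #......##......
h 0 40 #############..
h 0 50 ###############
h 0 60 ###############
h 0.3 0 ####...########
h 0.3 20 #####.......###
h 0.3 30 #..............
h 0.3 40 .##
[... 244 characters left out ...]
############
h- 0.3 30 ###############
h- 0.3 40 ###############
h- 0.3 50 ###############
h- 0.3 60 ###############
v 0 0 ...............
v 0 20 .......########
v 0 30 #......########
v 0 40 ###############
v 0 50 ###############
v 0 60 ###############
v 0.3 0 .........#.....
v 0.3 20 .##############
v 0.3 30 ###############
v 0.3 40 ###############
v 0.3 50 ###############
v 0.3 60 ###############
v- 0 0 #####........##
v- 0 20 ###############
v- 0 30 #......########
v- 0 40 ###.......#####
v- 0 50 ............###
v- 0 60 ...............
v- 0.3 0 ####...########
v- 0.3 20 ###############
v- 0.3 30 ###############
v- 0.3 40 ###############
v- 0.3 50 ...############
v- 0.3 60 .......########
```

```bash
cat >> fit.py <<'E'
yaw=yaw0; Rs=R.from_euler('z',yaw)
def ori(p,jaw,dy):
    z=np.array([np.cos(p),0,-np.sin(p)]); yh=np.array([0,1,0.])
    if jaw=='h': y=yh; x=np.cross(y,z)
    elif jaw=='h-': y=-yh; x=np.cross(y,z)
    elif jaw=='v': x=yh; y=np.cross(z,x)
    else: x=-yh; y=np.cross(z,x)
    return (Rs*R.from_euler('z',dy)*R.from_matrix(np.stack([x,y,z],1)))
def pt(th,x=-42,r=119,off=15):
    u=np.array([0,np.cos(th),np.sin(th)]);n=np.array([0,-np.sin(th),np.cos(th)])
    return S0+Rs.apply(np.array([x,0,0])+r*u-off*n)
E
python3 - <<'E'
from fit import *
for jaw in ['h-','v','h','v-']:
  for dy in [0,.15,.3]:
    for p in [15,20,25,30,35,40,45]:
        Q=[ik(pt(np.radians(a)),ori(np.radians(p),jaw,dy).as_rotvec()) for a in range(15,176,5)]
        if any(q is None for q in Q): print(jaw,dy,p,'none',sum(q is None for q in Q)); continue
        Q=np.array(Q); print(jaw,dy,p,'maxstep',abs(np.diff(Q,axis=0)).max().round(2),'min',Q.min(0).round(2),'max',Q.max(0).round(2))
E
```

```text
h- 0 15 none 17
h- 0 20 maxstep 0.25 min [-0.84 -0.47  2.47  2.02  0.15 -2.06] max [ 0.01 -0.03  2.54  3.74  0.65 -0.59]
h- 0 25 none 8
h- 0 30 none 11
h- 0 35 none 6
h- 0 40 none 2
h- 0 45 maxstep 0.06 min [-0.73 -0.43  2.27 -0.63  0.29  0.5 ] max [-0.05 -0.17  2.35  0.8   0.53  2.35]
h- 0.15 15 none 9
h- 0.15 20 maxstep 0.14 min [-0.96 -0.47  2.5   1.74  0.27 -1.58] max [-0.14 -0.07  2.52  3.15  0.82 -0.4 ]
h- 0.15 25 maxstep 0.24 min [-0.93 -0.49  2.47  1.45  0.15 -1.58] max [-0.14 -0.12  2.48  3.15  0.72 -0.05]
h- 0.15 30 none 7
h- 0.15 35 none 6
h- 0.15 40 none 2
h- 0.15 45 maxstep 0.05 min [-0.81 -0.43  2.27 -0.01  0.23  0.22] max [-0.14 -0.19  2.32  0.93  0.64  1.58]
h- 0.3 15 maxstep 0.07 min [-1.06 -0.38  2.44  1.76  0.58 -1.31] max [-0.3   0.05  2.54  2.69  1.07 -0.58]
h- 0.3 20 maxstep 0.09 min [-1.04 -0.42  2.43  1.61  0.46 -1.21] max [-0.29 -0.02  2.52  2.61  0.97 -0.38]
h- 0.3 25 maxstep 0.1 min [-1.02 -0.44  2.42  1.42  0.35 -1.06] max [-0.28 -0.08  2.49  2.46  0.89 -0.15]
h- 0.3 30 maxstep 0.13 min [-0.98 -0.45  2.39  1.21  0.27 -0.78] max [-0.27 -0.12  2.46  2.19  0.
[... 1428 characters left out ...]
h 0 30 none 24
h 0 35 none 14
h 0 40 none 6
h 0 45 none 2
h 0.15 15 none 9
h 0.15 20 none 12
h 0.15 25 none 21
h 0.15 30 none 31
h 0.15 35 none 22
h 0.15 40 none 14
h 0.15 45 none 8
h 0.3 15 maxstep 0.07 min [-1.06 -0.38  2.44  1.76  0.58  1.83] max [-0.3   0.05  2.54  2.69  1.07  2.57]
h 0.3 20 none 16
h 0.3 25 none 24
h 0.3 30 none 31
h 0.3 35 none 33
h 0.3 40 none 22
h 0.3 45 none 15
v- 0 15 none 17
v- 0 20 maxstep 0.25 min [-0.84 -0.47  2.47  2.02  0.15 -0.49] max [ 0.01 -0.03  2.54  3.74  0.65  0.98]
v- 0 25 none 8
v- 0 30 none 13
v- 0 35 none 15
v- 0 40 none 14Traceback (most recent call last):
  File "<stdin>", line 5, in <module>
ValueError: time passes only in moves, steps and waits
```

```bash
cat >> fit.py <<'E'
O=ori(np.radians(30),'h-',.3); Ov=O.as_rotvec()
Ol=(Rs.inv()*O)  # in stand frame
_g=[]
for a in np.linspace(-11,11,12):
    for b in np.linspace(-14.5,14.5,12):
        for c in np.linspace(-60,0,31): _g.append((a,b,c))
BOX=Ol.apply(np.array(_g))
def tcp(th,x=-56,r=117,extra=0.):
    """TCP (world) so the finger box just touches trailing face of leaf at slope th; extra>0 pushes into it"""
    u=np.array([0,np.cos(th),np.sin(th)]);n=np.array([0,-np.sin(th),np.cos(th)])
    P=BOX+np.array([x,0,0]); rr=P@u+r; 
    m=(P[:,0]>-74)&(P[:,0]<-21)&(rr>80)&(rr<131)
    off=(P@n)[m].max()+2-extra
    return S0+Rs.apply(np.array([x,0,0])+r*u-off*n)
E
python3 - <<'E'
from fit import *
for a in [25,33,60,90,120,150,165]:
    t=tcp(np.radians(a)); s=tostand(t,S0,yaw); print(a,t.round(1),s.round(1),'lowest box z',(BOX[:,2].min()+t[2]).round(1))
pre=tcp(np.radians(31))
out=pre+Rs.apply([0,45,0]); hi=out+[0,0,90]
for p in (hi,out,pre): print(p.round(1), ik(p,Ov))
print(Rs.apply([0,45,0]), [f for f in read_state()['joint_pos'].round(2)])
E
```

```text
25 [560.7  -3.7 180.8] [-56.  120.3  18.8] lowest box z 171.3
33 [559.8  -6.9 196.8] [-56.  116.9  34.8] lowest box z 187.2
60 [551.1 -36.  247.1] [-56.   86.6  85.1] lowest box z 237.6
90 [532.8 -97.2 279. ] [-56.   22.7 117. ] lowest box z 269.5
120 [ 514.6 -158.3  273.4] [-56.  -41.  111.4] lowest box z 263.9
150 [ 499.9 -207.5  236.1] [-56.  -92.3  74.1] lowest box z 226.6
165 [ 495.1 -223.5  207. ] [ -56.  -109.1   45. ] lowest box z 197.4
[572.9  37.2 282.8] [-0.11555552 -0.42280208  2.39384269  0.71186218  0.16678778  0.8028123 ]
[572.9  37.2 192.8] [-0.11555552 -0.2145983   2.45288538  2.47965116  0.17736863 -0.97953259]
[560.1  -5.9 192.8] [-0.26715708 -0.25919252  2.48565739  2.01072026  0.26499148 -0.59506004]
[12.86785013 43.1209744   0.        ] [np.float64(-0.11), np.float64(0.22), np.float64(1.61), np.float64(0.0), np.float64(1.31), np.float64(-0.11)]
```

```bash
sed -i "s/'22'/'30'/;s/'0.35'/'0.45'/" fit.py
python3 - <<'E'
from fit import *
pre=tcp(np.radians(31)); out=pre+Rs.apply([0,35,0]); hi=out+[0,0,80]
grip(0)
p=read_state()['position']; move_straight([p[0]-20,p[1]+40,330],rate=250)
move_to(hi,Ov)
st=read_state(); print(st['time_s'],st['position'].round(1),hi.round(1),st['joint_pos'].round(2),st['ft_force'].round(2),st['finger_gap'])
for n in ['side','scene']:
    im,_=capture(n); cv2.imwrite(f'pics/{n}1.png',im)
E
```

```text
3.5417 [571.   29.2 269.6] [570.6  29.4 269.6] [-0.27 -0.4   2.41  1.25  0.39  0.12] [-0.34 -1.4   0.59] 0.22351623525750194
```

View pics/side1.png

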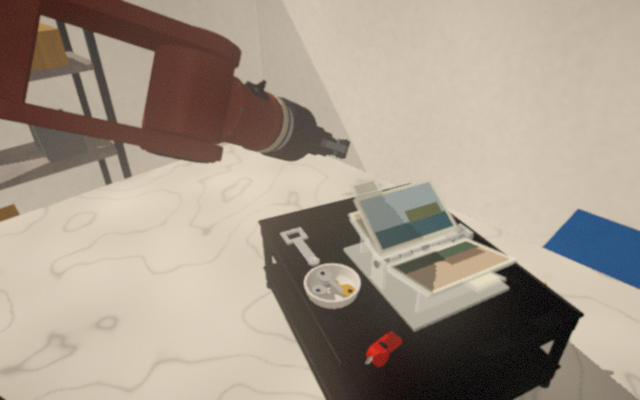

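View pics/scene1.png

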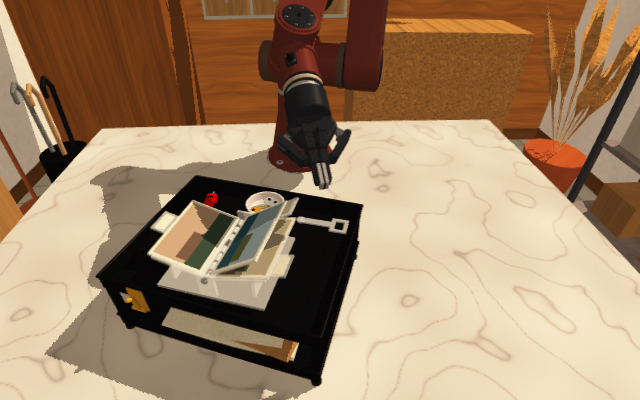

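The side view shows the shut fingers at (340,148), clear of the stand. The leaf is unchanged, with its tab at (365,187). I'll go under the tab and lift in small, force-checked steps.

```bash
python3 - <<'E'
from fit import *
pre=tcp(np.radians(30)); out=pre+Rs.apply([0,35,0])
move_straight(out,rate=120); f0=read_state()['ft_force']; print(f0.round(2))
move_straight(pre,rate=80)
def go(a):
    move_straight(tcp(np.radians(a)),rate=60); s=read_state(); f=s['ft_force']-f0
    print(a,round(s['time_s'],2),s['position'].round(1),f.round(2)); return np.linalg.norm(f)
s=read_state(); print(s['time_s'],(s['ft_force']-f0).round(2))
for a in [33,37,41,46]:
    if go(a)>12: break
for n in ['side','scene']:
    im,_=capture(n); cv2.imwrite(f'pics/{n}2.png',im)
E
```

```text
[-0.43  0.65  0.25]
5.0667 [ 0.06  0.63 -0.46]
33 5.32 [560.7  -4.7 194.3] [ 0.61 -1.5   0.71]
37 5.61 [559.9  -7.  201.9] [-0.09 -0.78 -0.14]
41 5.9 [558.4  -9.7 208.8] [-1.45 -0.08  0.59]
46 6.23 [557.4 -14.4 219.1] [-0.75  0.04 -0.82]
```

View pics/side2.png

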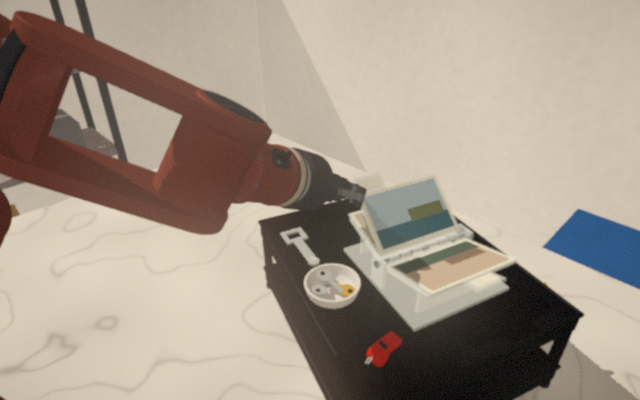

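View pics/scene2.png

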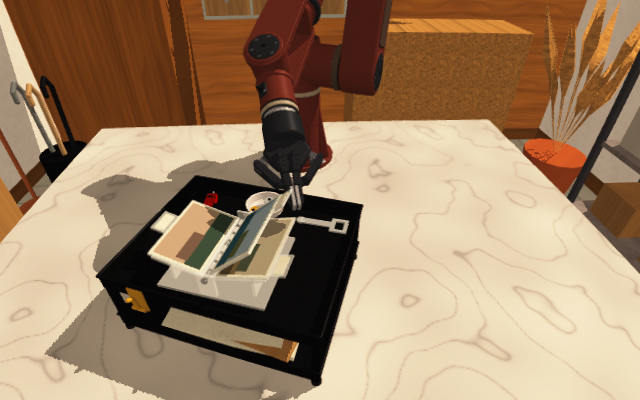

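The leaf has lifted slightly, its top edge moving from (430,183) to (436,178), with the fingertip against its tab at (357,190). From here I'll measure the leaf angle from depth as I push.

```bash
cat >> fit.py <<'E'
def leafang(name='side',lo=25,hi=158,save=None):
    im,d=capture(name)
    if save: cv2.imwrite(save,im)
    Q=tostand(cloud(name,d).reshape(-1,3),S0,yaw); Q=Q[np.isfinite(Q[:,0])]
    a=np.degrees(np.arctan2(Q[:,2],Q[:,1])); r=np.hypot(Q[:,1],Q[:,2])
    m=(Q[:,0]>-20)&(Q[:,0]<70)&(r>60)&(r<102)&(a>lo)&(a<hi)
    if m.sum()<30: return None,int(m.sum())
    h,e=np.histogram(a[m],bins=np.arange(lo,hi+1)); k=e[h.argmax()]
    mm=m&(abs(a-k-.5)<4); return round(float(np.median(a[mm])),1),int(mm.sum())
E
python3 - <<'E'
from fit import *
print(leafang('side'),leafang('scene'))
f0=np.array([-.43,.65,.25])
def go(a):
    move_straight(tcp(np.radians(a)),rate=60); s=read_state(); f=s['ft_force']-f0
    print(a,round(s['time_s'],2),f.round(2),'leaf',leafang('side'),leafang('scene'),flush=True); return np.linalg.norm(f)
for a in [52,60,68,76]:
    if go(a)>12: break
for n in ['side','scene']:
    im,_=capture(n); cv2.imwrite(f'pics/{n}3.png',im)
E
```

```text
(43.3, 1297) (43.0, 521)
52 6.81 [-0.28 -1.12  0.15] leaf (50.5, 1345) (50.1, 347)
60 7.37 [ 1.37 -0.9   0.16] leaf (59.2, 1389) (58.4, 143)
68 7.96 [ 0.82 -0.49 -0.05] leaf (68.8, 1414) (65.6, 238)
76 8.54 [ 0.57 -0.62 -1.15] leaf (77.7, 1395) (74.5, 452)
```

View pics/side3.png

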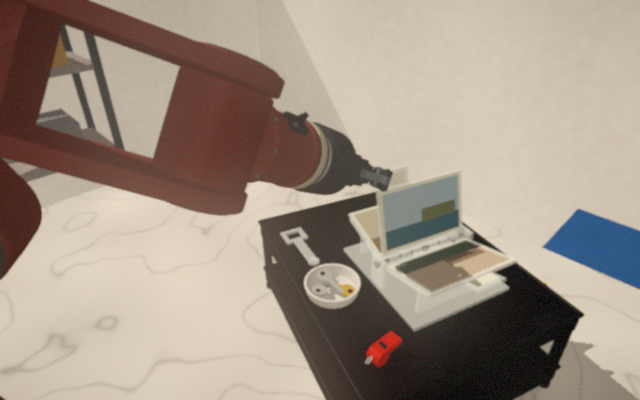

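View pics/scene3.png

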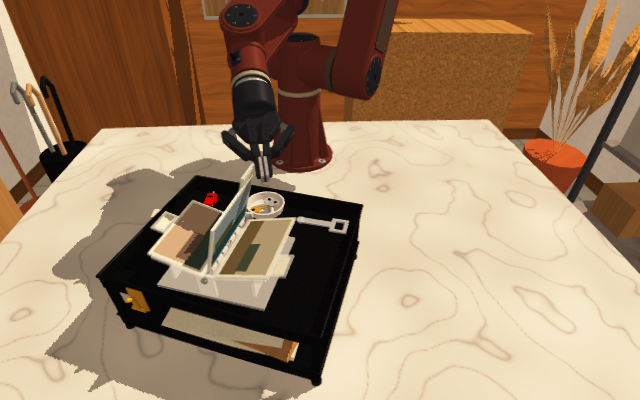

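The leaf is near upright, with the finger behind its tab at (375,177). leaf_b stayed down and the dish hasn't moved. I'll continue over the top.

```bash
python3 - <<'E'
from fit import *
f0=np.array([-.43,.65,.25])
def go(a):
    move_straight(tcp(np.radians(a)),rate=60); s=read_state(); f=s['ft_force']-f0
    print(a,round(s['time_s'],2),s['joint_pos'].round(2),f.round(2),'leaf',leafang('side'),leafang('scene'),flush=True); return np.linalg.norm(f)
for a in [84,92,100,108,116,124,132,140,148,154]:
    if go(a)>12: break
for n in ['side','scene']:
    im,_=capture(n); cv2.imwrite(f'pics/{n}4.png',im)
E
```

```text
84 9.21 [-0.65 -0.44  2.42  1.23  0.73 -0.04] [ 0.68 -0.47 -0.67] leaf (85.9, 1319) (82.7, 640)
92 9.76 [-0.7  -0.43  2.41  1.22  0.78 -0.06] [ 0.69 -0.58  0.08] leaf (93.9, 1220) (90.8, 813)
100 10.3 [-0.76 -0.43  2.4   1.22  0.82 -0.08] [ 0.33 -0.06 -0.7 ] leaf (101.8, 1069) (98.8, 941)
108 10.85 [-0.81 -0.41  2.39  1.22  0.86 -0.11] [ 0.15 -0.73 -0.42] leaf (109.8, 890) (106.8, 1063)
116 11.4 [-0.86 -0.38  2.38  1.22  0.9  -0.15] [ 0.71  0.16 -0.29] leaf (117.8, 657) (114.8, 1147)
124 11.96 [-0.9  -0.35  2.37  1.23  0.93 -0.2 ] [ 0.52 -1.11 -0.19] leaf (126.0, 292) (123.0, 1218)
132 12.5 [-0.94 -0.32  2.37  1.24  0.95 -0.25] [ 1.2  -0.11 -1.18] leaf (133.4, 82) (130.5, 1254)
140 13.03 [-0.98 -0.28  2.36  1.26  0.97 -0.3 ] [ 1.6  -0.33 -0.5 ] leaf (137.8, 83) (137.9, 1259)
148 13.57 [-1.   -0.23  2.36  1.27  0.98 -0.35] [ 0.75 -0.   -0.67] leaf (146.0, 347) (146.1, 1227)
154 14.05 [-1.02 -0.2   2.35  1.28  0.99 -0.39] [-0.53 -0.55 -0.21] leaf (152.2, 571) (152.3, 1192)
```

View pics/side4.png

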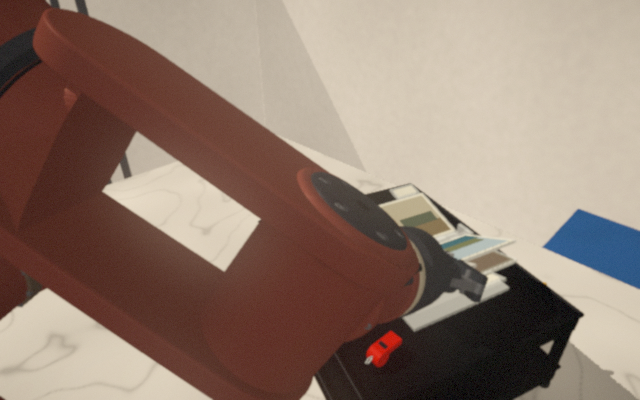

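View pics/scene4.png

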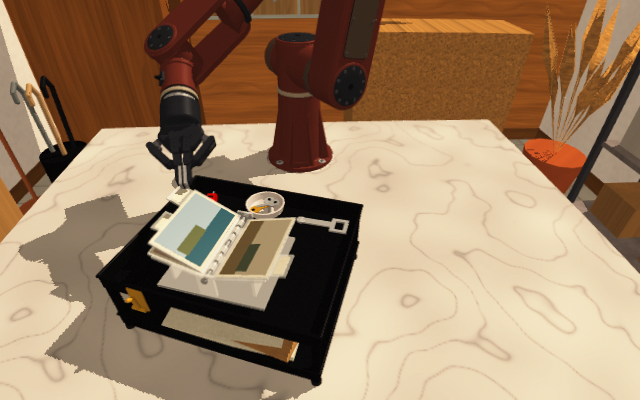

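The leaf is now over the spine at about 152–154°, with the finger on its tab at (183,190) in the scene view. I'll press it down gently until the force rises.

```bash
python3 - <<'E'
from fit import *
f0=np.array([-.43,.65,.25])
for a in [158,161,163,164,165,165.7,166.4,167.1,167.8,168.5,169.2,170]:
    move_straight(tcp(np.radians(a)),rate=40); wait(.05); F=[read_state()['ft_force']]
    for _ in range(3): wait(.03); F.append(read_state()['ft_force'])
    f=np.mean(F,0)-f0
    print(a,round(read_state()['time_s'],2),f.round(2),'leaf',leafang('scene',140,175),flush=True)
    if f[2]>7: break
im,_=capture('scene'); cv2.imwrite('pics/scene5.png',im)
E
```

```text
158 14.78 [ 0.39 -0.33  0.01] leaf (156.3, 1148)
161 15.29 [ 0.23 -0.62 -0.06] leaf (159.4, 1135)
163 15.76 [ 0.27 -0.79 -0.16] leaf (161.3, 1105)
164 16.21 [ 0.74 -0.82 -0.5 ] leaf (162.2, 1113)
165 16.66 [ 0.5  -0.24 -0.33] leaf (163.3, 1099)
165.7 17.11 [ 0.74 -0.45 -0.47] leaf (164.0, 1091)
166.4 17.56 [ 0.93 -0.58  0.16] leaf (164.6, 1081)
167.1 18.01 [-0.68  1.38  3.48] leaf (164.7, 1077)
167.8 18.46 [-3.68  2.89  8.82] leaf (164.8, 1085)
```

View pics/scene5.png

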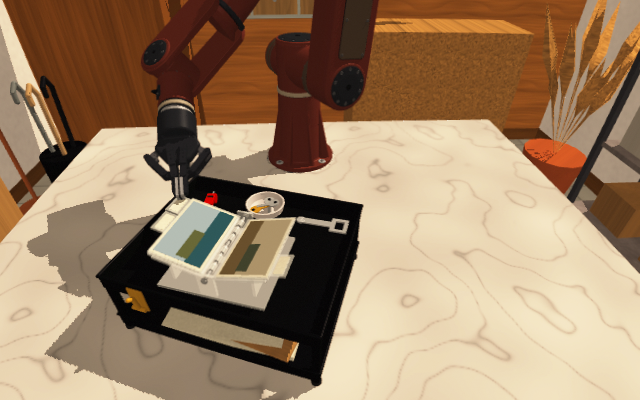

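The force rose sharply while the angle stayed at its stop, so the leaf is flat. I'll retreat straight up, then check everything.

```bash
python3 - <<'E'
from fit import *
p=read_state()['position']
move_straight(p+[0,0,25],rate=60); move_straight(p+[0,0,110],rate=150)
move_straight(p+[-30,0,130],rate=150)
wait(.3)
print('leaf',leafang('scene',140,178,save='pics/scene6.png'),leafang('side',140,178,save='pics/side6.png'))
print('left leaf b',leafang('scene',5,40),leafang('side',5,40))
for n in ['scene','side']:
    for t in ['leaf_a_tab','key_dish','bottle_opener','whistle']:
        for r in mark_of(n,t)[:1]: print(n,t,round(r['p'],2),cam2w(n,r['xyz']).round(1))
print(S0+Rs.apply([-45,-117*np.cos(.2618),117*np.sin(.2618)]), read_state()['time_s'],read_state()['ft_force'].round(2))
E
```

```text
leaf (164.7, 1077) (164.6, 1004)
left leaf b (12.5, 948) (None, 0)
scene leaf_a_tab 0.8 [ 500.3 -228.9  195.7]
scene key_dish 0.62 [445.6 -79.9 117.8]
scene bottle_opener 0.88 [486.1  36.3 120. ]
scene whistle 0.63 [ 403.9 -199.5  120.8]
side leaf_a_tab 0.84 [ 497.8 -228.4  194.9]
side key_dish 0.64 [442.4 -76.1 116.9]
side bottle_opener 0.54 [485.2  33.1 119.2]
side whistle 0.9 [ 400.6 -200.   115.2]
[ 504.5626201  -230.42645545  192.28189746] 21.1583 [-0.65 -0.74  0.34]
```

View pics/side6.png

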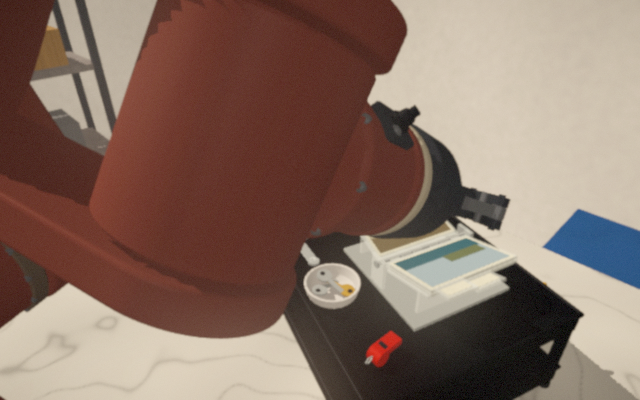

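View pics/scene6.png

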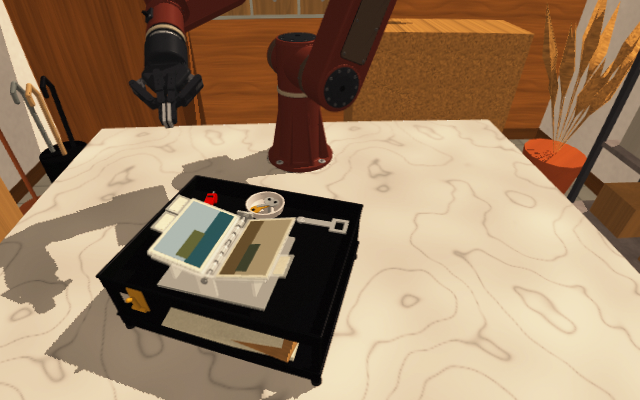

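```bash
python3 - <<'E'
from bench import *
job_done(); print(read_state()['time_s'])
E
```

```text
the job is handed in; nothing more can be done
the job is handed in; nothing more can be done
```

I turned leaf_a over the spine by pushing its tab with the shut fingertips, and it now lies flat on the right-hand side. I pressed until the force rose sharply to about 10 N with the leaf no longer moving, then backed the arm well clear. The job was handed in at about 21 s.

**Leaf_a:** after the arm withdrew, its angle read 164.7° in the scene camera and 164.6° in the side camera. The same reading held under the press, so it is at its stop. Its tab was found within about 5 mm of where a flat leaf would put it.

**Other leaves:** leaf_b reads 12.5° in the scene camera, which fits lying on the left wing. The side camera could not confirm this because the arm blocked its view. leaf_c is now covered by leaf_a, so I could not measure it directly.

**Dish, bottle opener and whistle:** all three are where they started, to within about 5 mm, which is roughly the networks' accuracy.

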